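Seat the watch and wind the inspection stage down two true turns

ROBOT

A 7-joint arm with a two-finger parallel gripper is mounted at the origin on the work surface. World frame = base frame: x ahead of the robot, y to its left, z up, the work surface at z = 0. Lengths are in m, angles in rad, forces in N, time in s.
With the tool pointing down it reaches from about 0.4 to 0.85 m from the base axis. Payload 10.4 kg.
Tool frame: the origin (TCP) lies between the finger pads; the fingertips stand 11 mm ahead of it and the grasp point (between the pads) lies 8 mm behind it (tip_reach is the distance from the TCP to the fingertips, in m); z points along the fingers, y is the line along which they close (so a half turn about z gives the same grasp; the last joint's range is limited). The gripper opens to 85 mm and grips with 20 to 120 N. Pads are 22 mm wide; open, the fingers measure 114 mm over their backs; the gripper's body (76 mm by 85 mm) begins 54 mm behind the grasp point. The pads swing forward as they close: fully open they stand 13 mm farther back than shut.
Start: joints at [-0.023, 0.332, -0.065, 1.46, 0.022, 1.35, -0.088], TCP at [0.625, 0, 0.242] pointing down, gripper open.
Joint ranges: [-2.6, 2.6], [-0.5, 2.12], [-1.47, 1.34], [0.16, 2.42], [-1.27, 4.41], [0.06, 2.06], [-2.6, 2.6]. Speed limits (rad/s): [2.22, 2.22, 2.79, 2.79, 3.14, 3.14, 3.14].

INTERFACE

Orientations are given as a unit quaternion [x, y, z, w].
In Python, from workcell import * gives the robot as it stands.
- The arm moves only by the shell command python3 -m inch 'ROWS' [OPENING] [FORCE]. ROWS is JSON, a list of rows, each an object with "slide": the shift along the world's x, y, z in m, a list of three; "yaw": the turn about the world's z in rad. A call has 1 to 20 rows; each row is the pose to reach, as a shift and turn from the pose commanded when the call began; what a row does not reach only later rows make up. A row lasts 1/12 s, in which the tool goes at most 41.7 mm and 7.16 degrees, less where a joint would pass 70% of its speed; a pose out of reach is approached as far as the arm can. A call with a gripper value outside its range is refused whole. OPENING is the closure in counts, from 0 (fully open) to 255 (shut), set as the call begins (- or left out, the last holds). The fingers move at their own pace and stop on an object; FORCE is the grip in N (left out, the last holds). Time passes only in rows, so rows that repeat a pose let the fingers close. It gives the time, the measured TCP pose, the force, the opening and the grip force at its end, in the units of the state.
- get_obs(): the state, without advancing time (a new reading comes with each control period).
- camera(name): name is "scene" or "side" or "wrist"; returns a dict with "frame" (384x512x3 uint8, red, green, blue), "fx", "fy", "cx", "cy" (pixels), "extrinsics" (4x4, takes a point from world to camera coordinates). Camera axes: x right, y down, z forward; pixel columns grow to the right and rows downward; lengths in m; the calibration is good to about 2 mm. A picture is of the moment at which its call begins. There is no depth.
- hand_in(): hands the job in; it is judged then, once.
The state is a dict: "clock": time; "joint_pos": joint angles; "joint_velocities": joint speeds; "tau": joint torques, N m; "position": TCP position; "ee_rot": TCP orientation; "ft_force": force on the tool from outside, world axes, zero at the start; "torque": the same for the moment, N m; "grip_width": opening from 0.0 (shut) to 1.0 (fully open); "grasp_force": force on a finger pad.
Only numpy, scipy, OpenCV 4.12 (cv2) and the standard library are available. Lean on these libraries where they do the work, as an engineer would, in place of code of your own. Each camera call takes 0.05 s, during which the arm holds its last target. There are 200 camera calls.

TASK

Set the blue watch holder, watch upwards, fully home in the round seat of the lift stage. This holder is 4 mm taller than the last one, so then wind the stage down by 4 mm, which is two full turns of the handwheel, counter-clockwise seen from above; the worn screw has slack of an unknown part of a turn, so take that up until the wheel goes stiff and count your two turns only from there. Do not force the handle or press hard on the stage, do not wind past the mark, let go when done and leave everything else on the bench where it is.

Things in the scene. Friction and masses are not known exactly. Their poses are not given: they have to be found in the camera images.
- holder_center (a point): Centre of the loose blue watch holder, a round block standing upright, 0.12 kg, 41 mm tall, its bottom 20.5 mm below this point. From the bottom: foot 40 mm diameter, 8 mm high, 2 mm chamfer; blue body 50 mm diameter from 8 to 34 mm (grip it there); steel watch 38 mm diameter from 34 to 41 mm. z up.
- seat (a point): Centre of the seat's floor, on which the holder's foot comes to rest, about 80 mm above the bench. The seat is a dark steel ring, 43 mm inside, 60 mm outside, 6 mm high, on a 100 x 100 mm aluminium platform (the carriage) whose top is this floor. x points level to the handwheel's axis 118 mm away, z up. Only the handwheel raises or lowers it.
- stand: The lift stage's fixed stand: origin on the bench below the seat, x level towards column and handwheel, y towards a level macro camera, z up. Grey foot 220 x 140 mm, 14 mm high; column 118 mm from the seat, top at 177 mm; camera 100 to 140 mm above the bench, from 104 mm from the seat's centre along y.
- wheel_axis (a point): Point on the vertical axis of the white handwheel (96 mm over the rim, rim top 199 mm above the bench) on the column, level with its crank handle's middle, 222 mm up. Counter-clockwise lowers the stage 2 mm a turn once the slack is used up. Last wound the other way, it first turns through slack, 1/8 to 5/8 turn; it stays where left; turning back reopens slack.
- crank_center (a point): Centre of the upright black plastic crank handle on the wheel's rim: cylinder 18 mm diameter, 46 mm tall, from 199 to 245 mm above the bench, 42 mm from the wheel's axis; squeeze it with at most 40 N. It spins freely on its pin, so it can be carried round without turning the hand. It takes about 0.4 N along its path in the slack, about 9 N when the screw drives the stage.
- spare_holder_center (a point): Centre of a grey holder of the same shape without a watch, 34 mm tall: not to be used or moved. The point lies 20.5 mm above its bottom.
- tin: Round aluminium parts tin with a twist cap, 63 mm diameter, 44 mm tall, origin at the centre of its underside: leave alone.
- dish: White ceramic dish, 90 mm diameter, 25 mm tall, origin at the centre of its underside: leave alone.
- tweezer: Steel tweezer, about 130 mm long along its x axis, 6 mm high: leave alone.
- screwdriver: Black screwdriver, 120 mm long along its x axis: leave alone.
- loupe: Black eye loupe, 40 mm diameter, 26 mm tall: leave alone.

How it is judged:
By the outcome, as a careful person would: the job done as asked, in the order asked, and still so for the second after the job is handed in, with the robot touching nothing.
It also fails if it takes over 72 s, if anything falls off the work surface, if the arm or the gripper's body presses on something with over 40 N, if the wrist force passes 120 N, or if a joint passes its speed limit or range.

## Working session

There is one attempt and no reset: what is moved stays moved. The work goes in short steps, Python scripts to look and compute and a shell command to move; the robot and the scene stay as the last step left them, time stands still between calls to the robot, and variables do not carry over. Pictures are saved under pics/ and viewed, at most 10 in all, crops included, and the job is handed in when it is done.

```bash
mkdir -p pics
cat > h.py <<'E'
from workcell import *
import numpy as np, cv2
def ray(c,u,v):
    E=np.array(c["extrinsics"]);R=E[:3,:3];t=E[:3,3]
    d=R.T@np.array([(u-c["cx"])/c["fx"],(v-c["cy"])/c["fy"],1.]);return -R.T@t,d/np.linalg.norm(d)
def onz(c,u,v,z):
    o,d=ray(c,u,v);return o+d*(z-o[2])/d[2]
def proj(c,p):
    E=np.array(c["extrinsics"]);q=E[:3,:3]@np.array(p)+E[:3,3];return np.array([c["fx"]*q[0]/q[2]+c["cx"],c["fy"]*q[1]/q[2]+c["cy"]])
def tri(L):
    A=np.zeros((3,3));b=np.zeros(3)
    for o,d in L:
        P=np.eye(3)-np.outer(d,d);A+=P;b+=P@o
    x=np.linalg.solve(A,b);return x,[np.linalg.norm((np.eye(3)-np.outer(d,d))@(x-o)) for o,d in L]
def blobs(m,amin=60):
    n,l,s,c=cv2.connectedComponentsWithStats(m.astype(np.uint8));return [(tuple(s[i]),tuple(c[i].round(1))) for i in range(1,n) if s[i][4]>=amin]
E
python3 - <<'E'
from h import *
import pickle
C={n:camera(n) for n in("scene","side","wrist")}
pickle.dump(C,open("c0.pkl","wb"))
for n,c in C.items():
    cv2.imwrite(f"pics/{n}0.png",c["frame"][:,:,::-1]); print(n,c["fx"],c["cx"],c["cy"],ray(c,256,192))
    h=cv2.cvtColor(c["frame"],cv2.COLOR_RGB2HSV)
    print(blobs((h[...,0]>95)&(h[...,0]<130)&(h[...,1]>110)&(h[...,2]>50)))
print(get_obs())
E
```

```text
scene 413.0216748518355 257.0498076345794 190.44132112634912 (array([ 1.0744486 , -0.54556034,  1.26576154]), array([-0.37024614,  0.39688237, -0.83988224]))
[((np.int32(394), np.int32(16), np.int32(64), np.int32(55), np.int32(2104)), (np.float64(425.2), np.float64(42.3)))]
side 499.7408148152639 245.1410653273727 192.50391539295765 (array([0.17319973, 0.92279342, 1.18649887]), array([ 0.26413108, -0.65621966, -0.70683133]))
[((np.int32(289), np.int32(192), np.int32(13), np.int32(9), np.int32(76)), (np.float64(294.9), np.float64(196.0)))]
wrist 291.21293460808744 253.72470531307894 196.0873717571598 (array([0.62527498, 0.07525065, 0.37345163]), array([ 0.00601032, -0.2777498 , -0.96063465]))
[((np.int32(159), np.int32(292), np.int32(19), np.int32(40), np.int32(328)), (np.float64(169.4), np.float64(307.3)))]
{'clock': 0.15, 'joint_pos': array([-0.02257052,  0.33273029, -0.06470349,  1.46070899,  0.02159279,
        1.34990153, -0.08850299]), 'joint_velocities': array([ 0.00099855, -0.002014  , -0.00044303, -0.00155572, -0.00127686,
       -0.00032205, -0.00030511]), 'tau': array([ 1.13752249e-03, -6.25829744e+01,  4.95374459e-02, -3.91853535e+01,
        1.63436425e-02,  7.44175835e-03, -2.63868424e-05]), 'position': array([ 6.24743293e-01, -1.25517657e-05,  2.41715275e-01]), 'ee_rot': array([ 7.07111871e-01,  7.07101495e-01, -3.84771598e-04, -3.59568434e-04]), 'ft_force': array([ 0.23977604, -0.39640316, -0.08354518]), 'torque': array([ 0.01708555, -0.0089414 ,  0.04390771]), 'grasp_force': 0.0, 'grip_width': 1.0013357711849677}
```

```bash
ls pics; python3 -c "
import cv2,numpy as np
a=[cv2.imread(f'pics/{n}0.png') for n in('scene','side','wrist')]
"
```

```text
scene0.png
side0.png
wrist0.png
```

View pics/scene0.png

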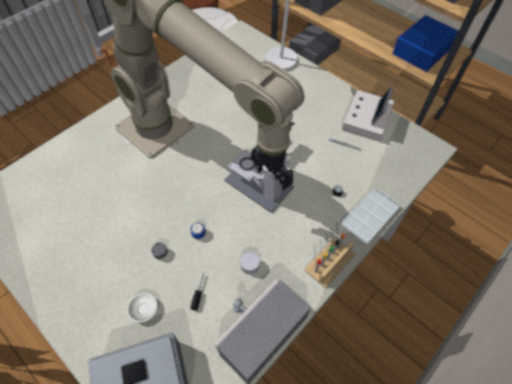

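View pics/side0.png

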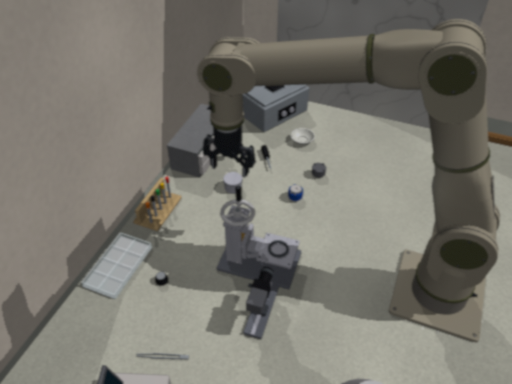

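View pics/wrist0.png

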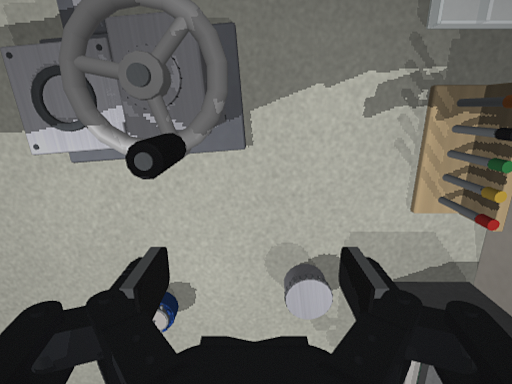

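The scene view shows the holder at (198,231), the spare at (160,250), the tin at (250,262), and the stage under the hand near (255,175). The side view has the holder at (295,193), the seat ring at (279,249), the wheel at (238,213) and the crank near (239,193). In the wrist view the seat is at (62,95), the hub at (140,75), the crank top at (143,161), and the holder at (166,310) is partly hidden by a finger.

```bash
cat > a.py <<'E'
from h import *
import pickle
C=pickle.load(open("c0.pkl","rb"))
S,D,W=C["scene"],C["side"],C["wrist"]
print("holder",tri([ray(S,198,230),ray(D,295.3,192)]), onz(S,198,230,.034),onz(D,295.3,192,.034))
print("spare",tri([ray(S,160,250),ray(D,319,169)]))
print("tin",tri([ray(S,250,260),ray(D,233,179),ray(W,309,298)]))
print("seat",tri([ray(D,279,248),ray(W,62,95)]))
print("hub",tri([ray(D,238,213),ray(W,140,75)]))
print("crank",tri([ray(D,238.5,187),ray(W,143,161)]))
for n,c,x,y in (("scene",S,215,170),("side",D,260,230)):
    f=c["frame"][y-60:y+90,x-80:x+100] if n=="side" else c["frame"][y-40:y+110,x-80:x+100]
    cv2.imwrite(f"pics/{n}_crop.png",cv2.resize(f,None,fx=4,fy=4,interpolation=cv2.INTER_CUBIC)[:,:,::-1])
E
python3 a.py
```

```text
holder (array([ 0.48890794, -0.20485615,  0.02376834]), [np.float64(0.0009547737413184332), np.float64(0.0009547737413184063)]) [ 0.49463201 -0.20726073  0.034     ] [ 0.48540906 -0.19563578  0.034     ]
spare (array([ 0.45128857, -0.34072083,  0.02331773]), [np.float64(0.0027333155889077395), np.float64(0.002733315588907721)])
tin (array([ 0.69717481, -0.16823613,  0.04078246]), [np.float64(0.000930924350891836), np.float64(0.0019026722804318047), np.float64(0.0011146455860905576)])
seat (array([0.44311076, 0.08470379, 0.08567286]), [np.float64(0.0028488750373810976), np.float64(0.0028488750373810174)])
hub (array([0.55942495, 0.09312568, 0.19282405]), [np.float64(0.00013425831254199386), np.float64(0.00013425831254220644)])
crank (array([0.57556662, 0.05193106, 0.24691725]), [np.float64(0.0012290422926656502), np.float64(0.0012290422926655765)])
```

View pics/side_crop.png

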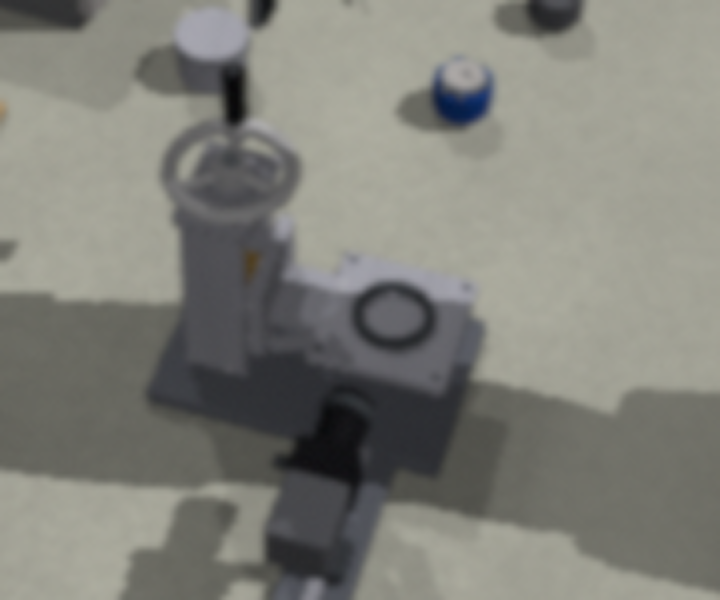

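Seat to hub comes out at 117 mm and hub to crank at 44 mm, both consistent with the text. Next I look from above with the wrist camera, from two places.

```bash
cat > snap.py <<'E'
import sys,pickle
from h import *
c=camera("wrist");pickle.dump(c,open(f"{sys.argv[1]}.pkl","wb"));cv2.imwrite(f"pics/{sys.argv[1]}.png",c["frame"][:,:,::-1]);print(get_obs()["position"].round(4),get_obs()["clock"])
E
python3 -m inch '[{"slide":[0,0,0.04],"yaw":0},{"slide":[-0.03,0.02,0.08],"yaw":0},{"slide":[-0.06,0.04,0.1],"yaw":0},{"slide":[-0.095,0.05,0.1],"yaw":0},{"slide":[-0.125,0.06,0.1],"yaw":0},{"slide":[-0.125,0.06,0.1],"yaw":0},{"slide":[-0.125,0.06,0.1],"yaw":0},{"slide":[-0.125,0.06,0.1],"yaw":0}]'
python3 snap.py wA
python3 -m inch '[{"slide":[0,0.04,0],"yaw":0},{"slide":[0,0.08,0],"yaw":0},{"slide":[0,0.08,0],"yaw":0},{"slide":[0,0.08,0],"yaw":0},{"slide":[0,0.08,0],"yaw":0}]'
python3 snap.py wB
python3 -c "
import cv2,numpy as np
a=[cv2.imread(f'pics/{n}.png') for n in('wA','wB')]
cv2.imwrite('pics/AB.png',np.hstack([x[20:340,60:460] for x in a]))"
```

```text
clock: 0.82
position: [0.5002, 0.0597, 0.3424]
ee_rot: [0.707, 0.707, 0.0, 0.0]
ft_force: [0.5, -0.7, -0.1]
grip_width: 1.001
grasp_force: 0.0
[0.5006 0.0594 0.3421] 0.8667
clock: 1.28
position: [0.5008, 0.1393, 0.3416]
ee_rot: [0.707, 0.707, -0.001, -0.0]
ft_force: [-0.3, -0.7, -0.3]
grip_width: 0.998
grasp_force: 0.0
[0.5008 0.1387 0.3418] 1.3333
```

View pics/AB.png

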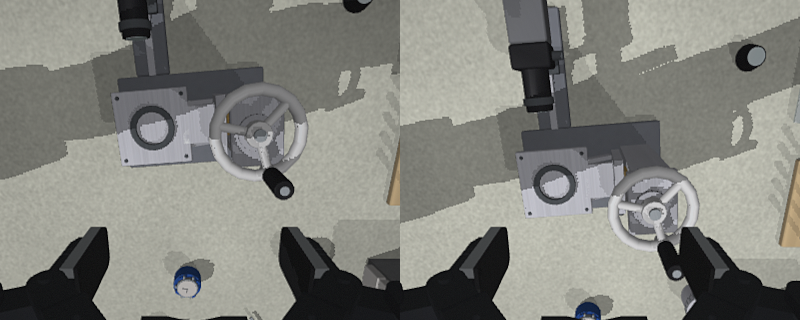

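Pixels in the full images. View A: seat (213,147), wheel rim centre (318,152), hub (321,154), crank top (344,211), holder (247,301). View B: seat (216,203), rim centre (313,228), hub (314,233), crank top (335,293). I refine the seat ring and crank with contours.

```bash
cat > b.py <<'E'
from h import *
import pickle
A,B=[pickle.load(open(f"w{k}.pkl","rb")) for k in "AB"]
def ring(c,u,v,thr=75,r=34):
    g=cv2.cvtColor(c["frame"],cv2.COLOR_RGB2GRAY); m=(g<thr).astype(np.uint8); k=np.zeros_like(m); cv2.circle(k,(u,v),r,1,-1); m&=k
    cs,h=cv2.findContours(m,cv2.RETR_CCOMP,cv2.CHAIN_APPROX_NONE); out=[]
    for q in sorted(cs,key=len)[-2:]:
        if len(q)>20: e=cv2.fitEllipse(q); out.append((np.round(e[0],2),np.round(e[1],1)))
    return out
ra,rb=ring(A,213,147),ring(B,216,203); print(ra,rb)
for i in range(min(len(ra),len(rb))): print("ring",tri([ray(A,*ra[i][0]),ray(B,*rb[i][0])]))
print("rim",tri([ray(A,318.5,152.5),ray(B,313.5,228)])); print("hub",tri([ray(A,321,154),ray(B,314,233)]))
print("crank",tri([ray(A,344,211),ray(B,335,293)]))
def graytop(c,u,v):
    p=c["frame"][v-22:v+22,u-22:u+22]; g=p.max(2)
    return blobs((g>55)&(g<150)&(p.std(2)<12),15)
for c,p in((A,(344,211)),(B,(335,293))):
    u,v=p; g=cv2.cvtColor(c["frame"],cv2.COLOR_RGB2GRAY); d=(g<50).astype(np.uint8)[v-25:v+25,u-25:u+25]
    print([((s[0]+u-25,s[1]+v-25,s[2],s[3],s[4]),(q[0]+u-25,q[1]+v-25)) for s,q in blobs(d,20)])
    print("\n".join("".join("%4d"%x for x in row) for row in g[v-12:v+13:2,u-14:u+15:2]))
def blue(c):
    h=cv2.cvtColor(c["frame"],cv2.COLOR_RGB2HSV);return blobs((h[...,0]>95)&(h[...,0]<130)&(h[...,1]>110)&(h[...,2]>50))
print(blue(A))
E
python3 b.py
```

```text
[(array([212.36, 147.62]), array([32.1, 34.2])), (array([212.02, 147.1 ]), array([42. , 44.4]))] [(array([207.65, 223.97]), array([ 4.3, 12. ])), (array([215.2 , 203.13]), array([33.2, 39.7]))]
ring (array([0.45673933, 0.09822236, 0.19167579]), [np.float64(0.003937690462221938), np.float64(0.003937690462221934)])
ring (array([0.44487114, 0.08367273, 0.07818448]), [np.float64(0.000638694331964016), np.float64(0.0006386943319639097)])
rim (array([0.56396984, 0.09258114, 0.18897145]), [np.float64(7.423591795388028e-05), np.float64(7.423591795370786e-05)])
hub (array([0.56227983, 0.09345307, 0.20391916]), [np.float64(0.0008319673895067141), np.float64(0.0008319673895069461)])
crank (array([0.57572916, 0.05172567, 0.24412674]), [np.float64(0.0005240995404622794), np.float64(0.0005240995404623503)])
[((np.int32(323), np.int32(187), np.int32(31), np.int32(32), np.int32(532)), (np.float64(336.8), np.float64(201.7)))]
  17  20  15  19  17  14  16  15   5  94 173 163 163 169 166
  18  19  16  19  18  15  26  25  25  15  96 171 167 176 174
  18  20  19  21  26  35  31  30  31  30  19 140 172 17
[... 945 characters left out ...]
6  36  40  41  20  18  17  16  21
 178 199  29  17  36  35  32  34  38  33  28  17  20  19  17
 180 184 113  25  36  31  80 145 166 138  40  19  17  19  18
 185 181 166  17  34  23 158 154 155 153  91  25  18  19  19
 178 180 193  69  31  25 155 156 154 159  73  32  12  20  18
 176 183 179 168  30  28  68 137 141  92  27  90  68  16  18
 175 179 184 163 140  68  20  21  19  58 121 165 143   5  19
 182 188 185 174 162 169 160 128 146 167 164 159 162  63  17
 185 184 185 168 157 157 166 164 161 159 158 154 161 151   6
 185 187 182 179 168 162 161 162 164 163 164 163 150  97  32
[((np.int32(234), np.int32(286), np.int32(27), np.int32(28), np.int32(309)), (np.float64(247.9), np.float64(295.3)))]
```

```bash
python3 -m inch '[{"slide":[0,-0.04,0],"yaw":0},{"slide":[0,-0.08,0],"yaw":0},{"slide":[0,-0.12,0],"yaw":0},{"slide":[0,-0.16,0],"yaw":0},{"slide":[0,-0.2,0],"yaw":0},{"slide":[-0.01,-0.23,-0.02],"yaw":0},{"slide":[-0.01,-0.26,-0.04],"yaw":0},{"slide":[-0.01,-0.28,-0.07],"yaw":0},{"slide":[-0.01,-0.28,-0.1],"yaw":0},{"slide":[-0.01,-0.28,-0.1],"yaw":0},{"slide":[-0.01,-0.28,-0.1],"yaw":0},{"slide":[-0.01,-0.28,-0.1],"yaw":0}]'
python3 snap.py wC
python3 -m inch '[{"slide":[0,-0.04,0],"yaw":0},{"slide":[0,-0.07,0],"yaw":0},{"slide":[0,-0.07,0],"yaw":0},{"slide":[0,-0.07,0],"yaw":0},{"slide":[0,-0.07,0],"yaw":0}]'
python3 snap.py wD
cat > c.py <<'E'
from h import *
import pickle
A,B,C,D=[pickle.load(open(f"w{k}.pkl","rb")) for k in "ABCD"]
print("crank",tri([ray(A,344,211),ray(B,337,294)]),onz(A,344,211,.245),onz(B,337,294,.245))
print("seat",onz(A,212.02,147.1,.086),onz(B,215.2,203.1,.086)); print("rim",onz(A,318.5,152.5,.193),onz(B,313.5,228,.193))
L=[]
for c in(C,D):
    h=cv2.cvtColor(c["frame"],cv2.COLOR_RGB2HSV); m=((h[...,0]>95)&(h[...,0]<130)&(h[...,1]>110)&(h[...,2]>50)).astype(np.uint8)
    cs=max(cv2.findContours(m,cv2.RETR_EXTERNAL,cv2.CHAIN_APPROX_NONE)[0],key=cv2.contourArea); hull=cv2.convexHull(cs)
    print("blue",cv2.boundingRect(cs),cv2.fitEllipse(cs))
    x,y,w,hh=cv2.boundingRect(cs)
    # watch: bright non-blue within hull
    k=np.zeros_like(m);cv2.fillConvexPoly(k,hull,1); k&=1-m; b=max(blobs(k,20),key=lambda q:q[0][4]); print("watch",b); L.append(ray(c,*b[1]))
    print(onz(c,*b[1],.041))
print(tri(L))
cv2.imwrite("pics/CD.png",np.hstack([cv2.resize(c["frame"][130:330,160:360],None,fx=2,fy=2)[:,:,::-1] for c in(C,D)]))
E
python3 c.py
```

```text
clock: 2.33
position: [0.4907, -0.14, 0.2441]
ee_rot: [0.707, 0.707, 0.001, 0.001]
ft_force: [0.2, 0.5, 0.0]
grip_width: 0.996
grasp_force: 0.0
[ 0.4911 -0.1397  0.2445] 2.3833
clock: 2.8
position: [0.4909, -0.2094, 0.2438]
ee_rot: [0.707, 0.707, 0.001, 0.001]
ft_force: [0.5, 0.1, 0.0]
grip_width: 1.001
grasp_force: 0.0
[ 0.4908 -0.2089  0.2434] 2.85
crank (array([0.57599513, 0.05237417, 0.24623041]), [np.float64(0.0003858905060680605), np.float64(0.0003858905060680811)]) [0.57599356 0.05197106 0.245     ] [0.57680762 0.05141007 0.245     ]
seat [0.44533879 0.0846701  0.086     ] [0.44662357 0.08633953 0.086     ]
rim [0.56314998 0.09317626 0.193     ] [0.56300899 0.09431781 0.193     ]
blue (233, 200, 38, 39) ((250.9674835205078, 221.2460479736328), (34.64511489868164, 37.336517333984375), 141.92869567871094)
watch ((np.int32(234), np.int32(206), np.int32(33), np.int32(33), np.int32(750)), (np.float64(251.2), np.float64(223.0)))
[ 0.48814432 -0.20150698  0.041     ]
blue (246, 147, 26, 40) ((252.61529541015625, 167.47293090820312), (34.54609298706055, 37.595279693603516), 175.40423583984375)
watch ((np.int32(246), np.int32(149), np.int32(22), np.int32(36), np.int32(412)), (np.float64(258.1), np.float64(165.9)))
[ 0.49666129 -0.19924858  0.041     ]
(array([ 0.49233245, -0.19571312,  0.05652668]), [np.float64(0.004092883673326549), np.float64(0.004092883673326472)])
```

View pics/CD.png

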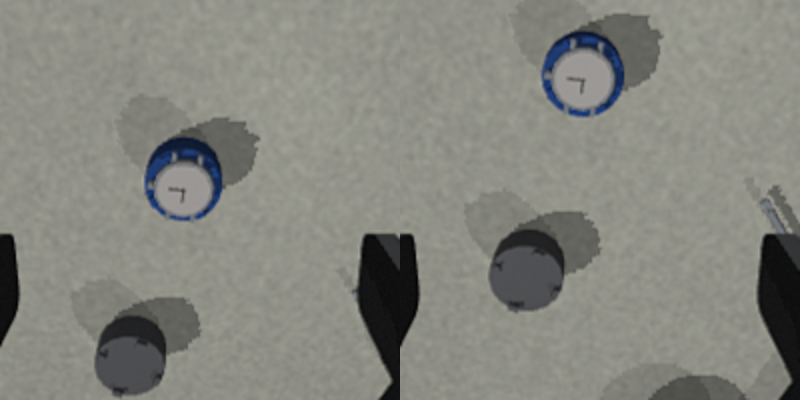

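In view C the watch centre is at (252,225), in view D at (251.5,169.5). The holder is upright, with the spare 130 mm further on in -y.

Run:
```python
from h import *
import pickle
C,D=[pickle.load(open(f"w{k}.pkl","rb")) for k in "CD"]
print(tri([ray(C,252,225),ray(D,251.5,169.5)]),onz(C,252,225,.041),onz(D,251.5,169.5,.041))
print("spare",tri([ray(C,160+131/2,130+365/2),ray(D,160+127/2,130+278/2)]))
```

```text
(array([ 0.48906403, -0.20283849,  0.04421322]), [np.float64(7.938873497371234e-05), np.float64(7.938873497376618e-05)]) [ 0.4891263  -0.20417598  0.041     ] [ 0.48896553 -0.20350527  0.041     ]
spare (array([ 0.45132915, -0.34032251,  0.03214692]), [np.float64(0.00013236788680343726), np.float64(0.00013236788680347399)])
```

Holder top comes out at (0.489, -0.2035, 0.044), close to the 41 mm expected. Descend and look at the state before closing.

```bash
python3 -m inch '[{"slide":[-0.002,0.0055,-0.04],"yaw":0},{"slide":[-0.002,0.0055,-0.08],"yaw":0},{"slide":[-0.002,0.0055,-0.12],"yaw":0},{"slide":[-0.002,0.0055,-0.15],"yaw":0},{"slide":[-0.002,0.0055,-0.18],"yaw":0},{"slide":[-0.002,0.0055,-0.2],"yaw":0},{"slide":[-0.002,0.0055,-0.215],"yaw":0},{"slide":[-0.002,0.0055,-0.223],"yaw":0},{"slide":[-0.002,0.0055,-0.223],"yaw":0},{"slide":[-0.002,0.0055,-0.223],"yaw":0},{"slide":[-0.002,0.0055,-0.223],"yaw":0}]'
python3 snap.py wE
```

```text
clock: 3.77
position: [0.4891, -0.2044, 0.0207]
ee_rot: [0.707, 0.707, 0.001, 0.001]
ft_force: [0.1, -0.6, 0.5]
grip_width: 1.003
grasp_force: 0.0
[ 0.489  -0.2045  0.0207] 3.8167
```

```bash
python3 -m inch '[{"slide":[0,0.001,0],"yaw":0},{"slide":[0,0.001,0],"yaw":0},{"slide":[0,0.001,0],"yaw":0},{"slide":[0,0.001,0],"yaw":0},{"slide":[0,0.001,0],"yaw":0},{"slide":[0,0.001,0],"yaw":0},{"slide":[0,0.001,0],"yaw":0},{"slide":[0,0.001,0],"yaw":0},{"slide":[0,0.001,0],"yaw":0},{"slide":[0,0.001,0],"yaw":0},{"slide":[0,0.001,0],"yaw":0},{"slide":[0,0.001,0],"yaw":0}]' 255 40
python3 snap.py wF
```

```text
clock: 4.82
position: [0.4883, -0.2035, 0.0201]
ee_rot: [0.707, 0.707, 0.0, 0.0]
ft_force: [-2.7, 2.1, 7.0]
grip_width: 0.571
grasp_force: 40.6
[ 0.4883 -0.2035  0.0201] 4.8667
```

View pics/wF.png

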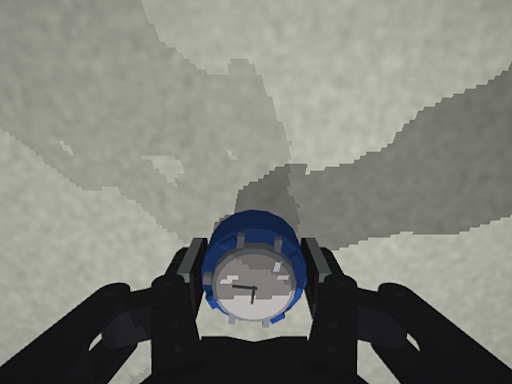

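The holder is in the fingers, watch centre at (253,285). I use this to check the camera's bias against the known TCP, and measure the seat ring better in A and B.

Run:
```python
from h import *
import pickle
A,B,F=[pickle.load(open(f"w{k}.pkl","rb")) for k in "ABF"]
print("watch in hand",onz(F,253,285,.041))
for c,u,v in((A,212,147),(B,215,203)):
    f=c["frame"][v-40:v+40,u-40:u+40]
    cv2.imwrite("pics/t%d.png"%v,cv2.resize(f,(400,400),interpolation=cv2.INTER_CUBIC)[:,:,::-1])
cv2.imwrite("pics/seat.png",np.hstack([cv2.imread("pics/t147.png"),cv2.imread("pics/t203.png")]))
```

```text
watch in hand [ 0.48827085 -0.20282139  0.041     ]
```

View pics/seat.png

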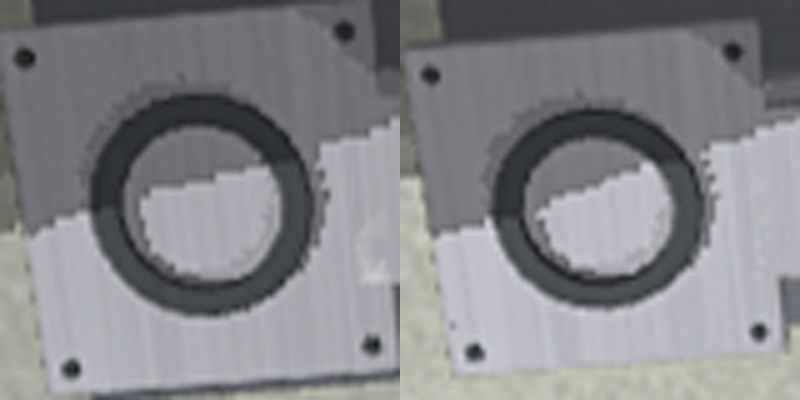

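The full ring outline is visible in both views. Its centre is at (212.1,147.7) in A and (214.3,204.0) in B, and the four screws average (212.2,146.7) and (214.5,203.1).

Run:
```python
from h import *
import pickle
A,B=[pickle.load(open(f"w{k}.pkl","rb")) for k in "AB"]
f=lambda x,o:(x+.5)/5-.5+o
print(tri([ray(A,212.1,147.7),ray(B,214.3,204)]),onz(A,212.1,147.7,.086),onz(B,214.3,204,.086))
a=[(24,57),(344,31),(71,369),(372,345)];b=[(31,75),(333,51),(75,352),(359,332)]
P=[]
for p,q in zip(a,b):
    x,r=tri([ray(A,f(p[0],172),f(p[1],107)),ray(B,f(q[0],175),f(q[1],163))]);P.append(x);print(x)
P=np.array(P);print(P.mean(0)); d=P[1]-P[0]+P[3]-P[2];print("heading",np.degrees(np.arctan2(d[1],d[0])))
h=np.arctan2(d[1],d[0]);print("axis from seat", P.mean(0)[:2]+.118*np.array([np.cos(h),np.sin(h)]))
```

```text
(array([0.44455634, 0.083143  , 0.08040915]), [np.float64(5.871996102921831e-05), np.float64(5.871996102918439e-05)]) [0.44541064 0.08387862 0.086     ] [0.44530687 0.08501208 0.086     ]
[0.39978368 0.12184753 0.08084933]
[0.48336897 0.12822327 0.07969224]
[0.40581303 0.03754169 0.07870086]
[0.4898538  0.04475855 0.08087289]
[0.44470487 0.08309276 0.08002883]
heading 4.63590362024413
axis from seat [0.56231883 0.09262994]
```

Seat (0.445, 0.0835), floor z 0.080, heading 4.6°, so the axis comes out near (0.5625, 0.093) by both routes. Now carry the holder over the seat.

```bash
python3 -m inch '[{"slide":[0,0,0.02],"yaw":0},{"slide":[0,0,0.05],"yaw":0},{"slide":[0,0,0.09],"yaw":0},{"slide":[0,0.01,0.13],"yaw":0},{"slide":[-0.005,0.035,0.155],"yaw":0},{"slide":[-0.01,0.07,0.16],"yaw":0},{"slide":[-0.015,0.105,0.16],"yaw":0},{"slide":[-0.02,0.14,0.16],"yaw":0},{"slide":[-0.025,0.175,0.16],"yaw":0},{"slide":[-0.03,0.21,0.16],"yaw":0},{"slide":[-0.038,0.24,0.16],"yaw":0},{"slide":[-0.0435,0.265,0.16],"yaw":0},{"slide":[-0.0435,0.28,0.16],"yaw":0},{"slide":[-0.0435,0.2865,0.16],"yaw":0},{"slide":[-0.0435,0.2865,0.14],"yaw":0},{"slide":[-0.0435,0.2865,0.12],"yaw":0},{"slide":[-0.0435,0.2865,0.11],"yaw":0},{"slide":[-0.0435,0.2865,0.11],"yaw":0},{"slide":[-0.0435,0.2865,0.11],"yaw":0},{"slide":[-0.0435,0.2865,0.11],"yaw":0}]'
python3 -c "from h import *;o=get_obs();print(o['position'],o['ft_force'],o['grip_width'])"
```

```text
clock: 6.53
position: [0.4451, 0.0828, 0.1303]
ee_rot: [0.707, 0.707, 0.0, 0.0]
ft_force: [0.4, -0.3, -1.3]
grip_width: 0.574
grasp_force: 42.2
[0.44514596 0.082772   0.1302759 ] [ 0.44267294 -0.33735987 -1.28468757] 0.5741786865992022
```

```bash
python3 -m inch '[{"slide":[0,0.0005,-0.01],"yaw":0},{"slide":[0,0.0005,-0.018],"yaw":0},{"slide":[0,0.0005,-0.021],"yaw":0},{"slide":[0,0.0005,-0.023],"yaw":0},{"slide":[0,0.0005,-0.0245],"yaw":0},{"slide":[0,0.0005,-0.0255],"yaw":0},{"slide":[0,0.0005,-0.0255],"yaw":0}]'
python3 -m inch '[{"slide":[0,0,-0.001],"yaw":0},{"slide":[0,0,-0.0015],"yaw":0},{"slide":[0,0,-0.0015],"yaw":0}]'
```

```text
clock: 7.12
position: [0.4445, 0.0835, 0.1038]
ee_rot: [0.707, 0.707, 0.0, 0.0]
ft_force: [-0.3, -0.4, -1.4]
grip_width: 0.572
grasp_force: 42.2
clock: 7.37
position: [0.4445, 0.0835, 0.1024]
ee_rot: [0.707, 0.707, 0.0, 0.0]
ft_force: [-0.5, 0.1, -0.8]
grip_width: 0.568
grasp_force: 42.2
```

```bash
python3 -m inch '[{"slide":[0,0,-0.0007],"yaw":0},{"slide":[0,0,-0.0015],"yaw":0},{"slide":[0,0,-0.0015],"yaw":0}]'
python3 -m inch '[{"slide":[0,0,-0.0005],"yaw":0},{"slide":[0,0,-0.0005],"yaw":0}]'
```

```text
clock: 7.62
position: [0.4444, 0.0835, 0.1007]
ee_rot: [0.707, 0.707, -0.0, -0.0]
ft_force: [0.8, 0.5, -0.3]
grip_width: 0.57
grasp_force: 42.2
clock: 7.78
position: [0.4445, 0.0835, 0.1003]
ee_rot: [0.707, 0.707, -0.0, 0.0]
ft_force: [0.1, -0.5, -1.2]
grip_width: 0.575
grasp_force: 42.2
```

```bash
python3 -m inch '[{"slide":[0,0,-0.0005],"yaw":0},{"slide":[0,0,-0.0005],"yaw":0}]'
python3 -m inch '[{"slide":[0,0,-0.0005],"yaw":0},{"slide":[0,0,-0.0005],"yaw":0}]'
```

```text
clock: 7.95
position: [0.4445, 0.0835, 0.0998]
ee_rot: [0.707, 0.707, -0.0, -0.0]
ft_force: [0.2, 0.2, -1.1]
grip_width: 0.567
grasp_force: 42.2
clock: 8.12
position: [0.4445, 0.0835, 0.0993]
ee_rot: [0.707, 0.707, 0.0, 0.0]
ft_force: [-0.3, -0.7, -0.8]
grip_width: 0.573
grasp_force: 42.4
```

```bash
python3 -m inch '[{"slide":[0,0,-0.0005],"yaw":0},{"slide":[0,0,-0.0005],"yaw":0}]'
python3 -m inch '[{"slide":[0,0,-0.0005],"yaw":0},{"slide":[0,0,-0.0005],"yaw":0}]'
```

```text
clock: 8.28
position: [0.4446, 0.0835, 0.0993]
ee_rot: [0.707, 0.707, 0.0, 0.0]
ft_force: [-2.9, -0.5, 6.3]
grip_width: 0.573
grasp_force: 43.0
clock: 8.45
position: [0.4446, 0.0835, 0.0993]
ee_rot: [0.707, 0.707, 0.0, 0.0]
ft_force: [-6.0, -1.2, 12.8]
grip_width: 0.571
grasp_force: 43.7
```

Contact came at TCP 0.0993, 6 mm below the ring-top height, so the foot is on the floor. Ease off, release, and rise.

```bash
python3 -m inch '[{"slide":[0,0,0.001],"yaw":0},{"slide":[0,0,0.001],"yaw":0},{"slide":[0,0,0.001],"yaw":0},{"slide":[0,0,0.001],"yaw":0},{"slide":[0,0,0.001],"yaw":0},{"slide":[0,0,0.001],"yaw":0}]' 60
python3 -m inch '[{"slide":[0,0,0.01],"yaw":0},{"slide":[0,0,0.03],"yaw":0},{"slide":[0,0,0.06],"yaw":0},{"slide":[0,0,0.1],"yaw":0},{"slide":[0,0,0.14],"yaw":0},{"slide":[0,0,0.18],"yaw":0},{"slide":[0,0.03,0.2],"yaw":0},{"slide":[0,0.06,0.2],"yaw":0},{"slide":[0,0.06,0.2],"yaw":0},{"slide":[0,0.06,0.2],"yaw":0},{"slide":[0,0.06,0.2],"yaw":0}]'
python3 snap.py wG; python3 -c "
import cv2,numpy as np
from h import *
c=camera('side');a=cv2.imread('pics/wG.png');s=c['frame'][190:290,220:320][:,:,::-1]
cv2.imwrite('pics/G2.png',np.hstack([cv2.resize(a[20:340,100:400],(400,400*320//300)),cv2.resize(s,(400,426),interpolation=cv2.INTER_CUBIC)]))"
```

```text
clock: 8.95
position: [0.4445, 0.0835, 0.0992]
ee_rot: [0.707, 0.707, -0.0, -0.0]
ft_force: [-0.0, 0.3, 0.6]
grip_width: 0.759
grasp_force: 0.0
clock: 9.87
position: [0.4443, 0.1429, 0.2994]
ee_rot: [0.707, 0.707, -0.0, 0.0]
ft_force: [0.6, -0.8, -0.4]
grip_width: 0.763
grasp_force: 0.0
[0.4444 0.1425 0.2992] 9.9167
```

View pics/G2.png

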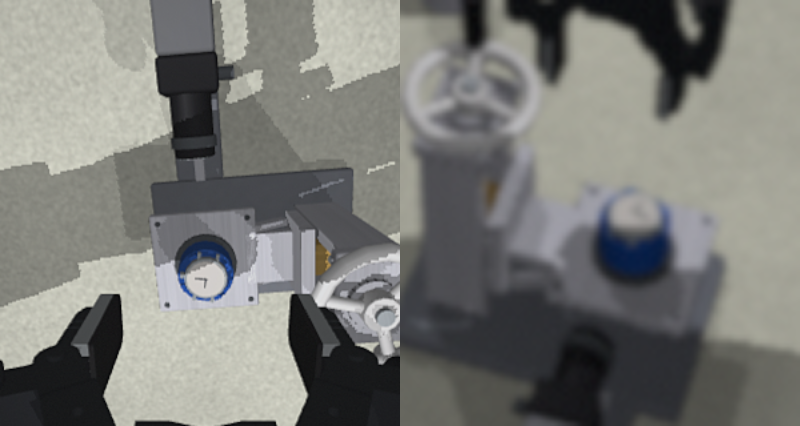

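The holder stands upright and centred in the ring, watch up, in both views. Now go over the crank at about (0.5765, 0.052), then down to TCP 0.220.

```bash
python3 -m inch '[{"slide":[0.03,-0.02,0],"yaw":0},{"slide":[0.06,-0.04,0],"yaw":0},{"slide":[0.09,-0.06,0],"yaw":0},{"slide":[0.115,-0.08,0],"yaw":0},{"slide":[0.1325,-0.0905,0],"yaw":0},{"slide":[0.1325,-0.0905,0],"yaw":0},{"slide":[0.1325,-0.0905,-0.03],"yaw":0},{"slide":[0.1325,-0.0905,-0.055],"yaw":0},{"slide":[0.1325,-0.0905,-0.07],"yaw":0},{"slide":[0.1325,-0.0905,-0.079],"yaw":0},{"slide":[0.1325,-0.0905,-0.079],"yaw":0},{"slide":[0.1325,-0.0905,-0.079],"yaw":0}]'
python3 snap.py wH
python3 -c "
from h import *;import pickle
G=pickle.load(open('wG.pkl','rb'));print(onz(G,254.5,230.7,.121))"
```

```text
clock: 10.97
position: [0.577, 0.0528, 0.2209]
ee_rot: [0.707, 0.707, 0.0, 0.0]
ft_force: [0.2, -0.0, 1.1]
grip_width: 0.763
grasp_force: 0.0
[0.5774 0.0529 0.2216] 11.0167
[0.44536976 0.0818568  0.121     ]
```

View pics/wH.png

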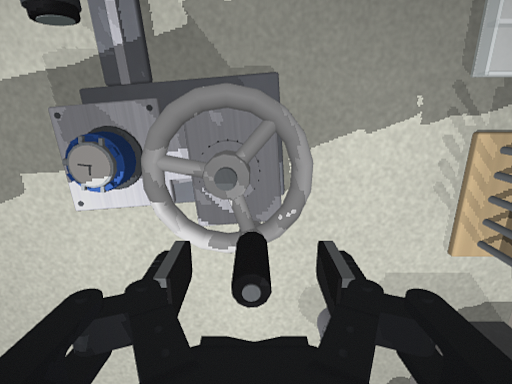

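The crank cap is at (251,291) between the open fingers. The rim spans columns 141–312 and rows 83–249, the hub cap is at (226,178), and the holder sits in its ring at (93,163).

```bash
python3 - <<'E'
from h import *
import pickle
A,B,H=[pickle.load(open(f"w{k}.pkl","rb")) for k in "ABH"]
c=tri([ray(A,344,211),ray(B,337,294),ray(H,251,291)])[0];cz=onz(H,251,291,.245)
r=onz(H,226.5,166,.191)
hb=tri([ray(A,321,154),ray(B,314,233),ray(H,226,178)]);print("crank",c,cz,"rim",r,"hub",hb)
for a in(r,hb[0],onz(H,226,178,hb[0][2]),np.array([.5628,.0932,0])):
    for k in(c,cz): d=(k-a)[:2];print(np.linalg.norm(d).round(4),np.degrees(np.arctan2(d[1],d[0])).round(1))
E
python3 -m inch '[{"slide":[0,0,0],"yaw":0},{"slide":[0,0,0],"yaw":0},{"slide":[0,0,0],"yaw":0},{"slide":[0,0,0],"yaw":0},{"slide":[0,0,0],"yaw":0},{"slide":[0,0,0],"yaw":0},{"slide":[0,0,0],"yaw":0},{"slide":[0,0,0],"yaw":0},{"slide":[0,0,0],"yaw":0},{"slide":[0,0,0],"yaw":0},{"slide":[0,0,0],"yaw":0},{"slide":[0,0,0],"yaw":0}]' 255 30
```

```text
crank [0.57621096 0.05217379 0.24523997] [0.57609715 0.05269329 0.245     ] rim [0.56201021 0.09656585 0.191     ] hub (array([0.56260433, 0.09286647, 0.20271234]), [np.float64(0.0008706053000638287), np.float64(0.0008881286803732715), np.float64(0.0004408846963830956)])
0.0466 -72.3
0.0461 -72.2
0.0429 -71.5
0.0424 -71.4
0.0425 -71.4
0.0419 -71.3
0.0432 -71.9
0.0426 -71.8
clock: 12.02
position: [0.5773, 0.0531, 0.2208]
ee_rot: [0.707, 0.707, 0.0, 0.0]
ft_force: [-0.2, 0.3, 5.5]
grip_width: 0.202
grasp_force: 29.4
```

```bash
cat > arc.py <<'E'
import sys,numpy as np
# start angle, step, n : shifts in mm relative to start, radius 42
t0,s,n=map(float,sys.argv[1:4]);t=np.radians(t0+s*np.arange(1,n+1));z=np.radians(t0)
for k,p in enumerate(zip(42*(np.cos(t)-np.cos(z)),42*(np.sin(t)-np.sin(z)))): print(round(t0+s*(k+1),1),np.round(p,1),end="; ")
E
python3 arc.py -71 10 8
```

```text
-61.0 [6.7 3. ]; -51.0 [12.8  7.1]; -41.0 [18.  12.2]; -31.0 [22.3 18.1]; -21.0 [25.5 24.7]; -11.0 [27.6 31.7]; -1.0 [28.3 39. ]; 9.0 [27.8 46.3];
```

```bash
python3 -m inch '[{"slide":[0.0033,0.0013,0.0004],"yaw":0},{"slide":[0.0067,0.003,0.0004],"yaw":0},{"slide":[0.0098,0.0049,0.0004],"yaw":0},{"slide":[0.0128,0.0071,0.0004],"yaw":0},{"slide":[0.0128,0.0071,0.0004],"yaw":0},{"slide":[0.0128,0.0071,0.0004],"yaw":0}]'
python3 -c "from h import *;print(get_obs()['position'].round(5))"
python3 -m inch '[{"slide":[0.0027,0.0024,0],"yaw":0},{"slide":[0.0052,0.0051,0],"yaw":0},{"slide":[0.0075,0.008,0],"yaw":0},{"slide":[0.0095,0.011,0],"yaw":0},{"slide":[0.0095,0.011,0],"yaw":0},{"slide":[0.0095,0.011,0],"yaw":0}]'
python3 -c "from h import *;print(get_obs()['position'].round(5))"
```

```text
clock: 12.52
position: [0.5903, 0.0609, 0.2209]
ee_rot: [0.707, 0.707, 0.0, -0.0]
ft_force: [-1.0, 1.9, 4.3]
grip_width: 0.202
grasp_force: 29.5
[0.5903  0.06092 0.22087]
clock: 13.02
position: [0.5994, 0.0723, 0.2208]
ee_rot: [0.707, 0.708, 0.0, -0.0]
ft_force: [-3.3, 1.6, 5.7]
grip_width: 0.201
grasp_force: 29.7
[0.5994  0.07231 0.22081]
```

Still slack: forces are tangentially near 0. I continue in 5° steps and read the force after each one to catch the stiffening.

```bash
cat > inc.py <<'E'
import sys,numpy as np
t0,s,n=map(float,sys.argv[1:4]);t=np.radians(t0+s*np.arange(0,n+1))
for a,x,y in zip(t0+s*np.arange(1,n+1),42*np.diff(np.cos(t)),42*np.diff(np.sin(t))): print(a,round(x,2),round(y,2),end="; ")
E
python3 inc.py -31 5 45
```

```text
-26.0 1.75 3.22; -21.0 1.46 3.36; -16.0 1.16 3.47; -11.0 0.86 3.56; -6.0 0.54 3.62; -1.0 0.22 3.66; 4.0 -0.1 3.66; 9.0 -0.41 3.64; 14.0 -0.73 3.59; 19.0 -1.04 3.51; 24.0 -1.34 3.41; 29.0 -1.63 3.28; 34.0 -1.91 3.12; 39.0 -2.18 2.95; 44.0 -2.43 2.74; 49.0 -2.66 2.52; 54.0 -2.87 2.28; 59.0 -3.06 2.02; 64.0 -3.22 1.75; 69.0 -3.36 1.46; 74.0 -3.47 1.16; 79.0 -3.56 0.86; 84.0 -3.62 0.54; 89.0 -3.66 0.22; 94.0 -3.66 -0.1; 99.0 -3.64 -0.41; 104.0 -3.59 -0.73; 109.0 -3.51 -1.04; 114.0 -3.41 -1.34; 119.0 -3.28 -1.63; 124.0 -3.12 -1.91; 129.0 -2.95 -2.18; 134.0 -2.74 -2.43; 139.0 -2.52 -2.66; 144.0 -2.28 -2.87; 149.0 -2.02 -3.06; 154.0 -1.75 -3.22; 159.0 -1.46 -3.36; 164.0 -1.16 -3.47; 169.0 -0.86 -3.56; 174.0 -0.54 -3.62; 179.0 -0.22 -3.66; 184.0 0.1 -3.66; 189.0 0.41 -3.64; 194.0 0.73 -3.59;
```

```bash
(python3 -m inch '[{"slide":[0.0015,0.0033,0.0004],"yaw":0},{"slide":[0.0015,0.0033,0.0004],"yaw":0}]'
python3 -m inch '[{"slide":[0.0014,0.0034,0],"yaw":0},{"slide":[0.0014,0.0034,0],"yaw":0}]'
python3 -m inch '[{"slide":[0.0012,0.0035,0],"yaw":0},{"slide":[0.0012,0.0035,0],"yaw":0}]'
python3 -m inch '[{"slide":[0.0009,0.0036,0],"yaw":0},{"slide":[0.0009,0.0036,0],"yaw":0}]'
python3 -m inch '[{"slide":[0.0005,0.0036,0],"yaw":0},{"slide":[0.0005,0.0036,0],"yaw":0}]'
python3 -m inch '[{"slide":[0.0002,0.0037,0],"yaw":0},{"slide":[0.0002,0.0037,0],"yaw":0}]') | grep -E 'pos|ft'
```

```text
position: [0.6009, 0.0755, 0.2209]
ft_force: [-2.1, 2.1, 4.3]
position: [0.6022, 0.0788, 0.2209]
ft_force: [-2.4, 1.1, 2.3]
position: [0.6032, 0.082, 0.2209]
ft_force: [-4.3, 1.9, 3.3]
position: [0.6039, 0.0855, 0.2208]
ft_force: [-4.7, 1.4, 3.1]
position: [0.6044, 0.0889, 0.2209]
ft_force: [-5.1, 0.9, 2.9]
position: [0.6045, 0.0925, 0.2209]
ft_force: [-6.0, 0.4, 4.4]
```

Radial force shows I am 0.4 mm outside. A fit of the measured path gives centre (0.5625, 0.0924), the start at -69.4° and now θ = 0. I continue from there with the correction.

```bash
(python3 -m inch '[{"slide":[-0.0006,0.0037,0.0002],"yaw":0},{"slide":[-0.0006,0.0037,0.0002],"yaw":0}]'
python3 -m inch '[{"slide":[-0.0005,0.0036,0],"yaw":0},{"slide":[-0.0005,0.0036,0],"yaw":0}]'
python3 -m inch '[{"slide":[-0.0008,0.0036,0],"yaw":0},{"slide":[-0.0008,0.0036,0],"yaw":0}]'
python3 -m inch '[{"slide":[-0.0011,0.0035,0],"yaw":0},{"slide":[-0.0011,0.0035,0],"yaw":0}]'
python3 -m inch '[{"slide":[-0.0014,0.0034,0],"yaw":0},{"slide":[-0.0014,0.0034,0],"yaw":0}]'
python3 -m inch '[{"slide":[-0.0017,0.0033,0],"yaw":0},{"slide":[-0.0017,0.0033,0],"yaw":0}]'
python3 -m inch '[{"slide":[-0.002,0.0031,0],"yaw":0},{"slide":[-0.002,0.0031,0],"yaw":0}]'
python3 -m inch '[{"slide":[-0.0022,0.0029,0],"yaw":0},{"slide":[-0.0022,0.0029,0],"yaw":0}]') | grep -E 'pos|ft'
```

```text
position: [0.6042, 0.0961, 0.2209]
ft_force: [-3.2, -0.3, 2.6]
position: [0.604, 0.0982, 0.2209]
ft_force: [-2.7, -4.0, 1.3]
position: [0.6034, 0.1013, 0.221]
ft_force: [-0.6, -5.7, 1.5]
position: [0.6025, 0.1046, 0.221]
ft_force: [-0.2, -5.9, -0.0]
position: [0.6013, 0.108, 0.221]
ft_force: [1.5, -6.8, -0.5]
position: [0.5997, 0.1114, 0.221]
ft_force: [0.8, -5.7, -0.5]
position: [0.5978, 0.1146, 0.221]
ft_force: [2.1, -5.3, -0.6]
position: [0.5957, 0.1176, 0.221]
ft_force: [3.1, -5.0, -0.7]
```

The drive went stiff between θ = 5.1° (tangential about 0) and θ = 7.9° (4 N, rising to a steady 6 N), so I take stiffness at about 7.7°, which is 0.21 turn of slack. Target is 727° on the measured path. Command is at 40° now, measured 37°.

```bash
for a in 40 130 220 310; do python3 arc.py $a 10 9; echo; done
```

```text
50.0 [-5.2  5.2]; 60.0 [-11.2   9.4]; 70.0 [-17.8  12.5]; 80.0 [-24.9  14.4]; 90.0 [-32.2  15. ]; 100.0 [-39.5  14.4]; 110.0 [-46.5  12.5]; 120.0 [-53.2   9.4]; 130.0 [-59.2   5.2]; 
140.0 [-5.2 -5.2]; 150.0 [ -9.4 -11.2]; 160.0 [-12.5 -17.8]; 170.0 [-14.4 -24.9]; 180.0 [-15.  -32.2]; 190.0 [-14.4 -39.5]; 200.0 [-12.5 -46.5]; 210.0 [ -9.4 -53.2]; 220.0 [ -5.2 -59.2]; 
230.0 [ 5.2 -5.2]; 240.0 [11.2 -9.4]; 250.0 [ 17.8 -12.5]; 260.0 [ 24.9 -14.4]; 270.0 [ 32.2 -15. ]; 280.0 [ 39.5 -14.4]; 290.0 [ 46.5 -12.5]; 300.0 [53.2 -9.4]; 310.0 [59.2 -5.2]; 
320.0 [5.2 5.2]; 330.0 [ 9.4 11.2]; 340.0 [12.5 17.8]; 350.0 [14.4 24.9]; 360.0 [15.  32.2]; 370.0 [14.4 39.5]; 380.0 [12.5 46.5]; 390.0 [ 9.4 53.2]; 400.0 [ 5.2 59.2];
```

```bash
(python3 -m inch '[{"slide":[-0.0052,0.0052,0],"yaw":0},{"slide":[-0.0112,0.0094,0],"yaw":0},{"slide":[-0.0178,0.0125,0],"yaw":0},{"slide":[-0.0249,0.0144,0],"yaw":0},{"slide":[-0.0249,0.0144,0],"yaw":0}]'
python3 -m inch '[{"slide":[-0.0073,0.0006,0],"yaw":0},{"slide":[-0.0146,0,0],"yaw":0},{"slide":[-0.0216,-0.0019,0],"yaw":0},{"slide":[-0.0283,-0.005,0],"yaw":0},{"slide":[-0.0343,-0.0092,0],"yaw":0},{"slide":[-0.0343,-0.0092,0],"yaw":0}]') | grep -E 'clock|pos|ft|wid|gra'
```

```text
clock: 15.77
position: [0.5703, 0.1335, 0.2211]
ft_force: [2.5, -0.4, -3.2]
grip_width: 0.198
grasp_force: 31.2
clock: 16.27
position: [0.5356, 0.1247, 0.2211]
ft_force: [2.1, 2.0, -5.8]
grip_width: 0.199
grasp_force: 31.4
```

```bash
cat > cap.py <<'E'
from h import *
c=camera("wrist");f=c["frame"];g=cv2.cvtColor(f,cv2.COLOR_RGB2GRAY)
u,v=251,291
d=g[v-25:v+26,u-25:u+26]
print([((s[0]+u-25,s[1]+v-25,s[2],s[3],s[4]),(q[0]+u-25,q[1]+v-25)) for s,q in blobs((d>60),15)])
o=get_obs();p=o["position"];e=p[:2]-[.5625,.0924]
print(p.round(5),o["ft_force"].round(1),"r",np.linalg.norm(e).round(5),"th",np.degrees(np.arctan2(e[1],e[0])).round(2),o["clock"])
E
python3 cap.py; python3 -c "
import cv2;from h import *;import pickle
g=cv2.cvtColor(pickle.load(open('wH.pkl','rb'))['frame'],cv2.COLOR_RGB2GRAY)[266:317,226:277];print(blobs(g>60,15))"
```

```text
[((np.int32(226), np.int32(266), np.int32(4), np.int32(13), np.int32(45)), (np.float64(227.6), np.float64(271.4))), ((np.int32(245), np.int32(283), np.int32(19), np.int32(18), np.int32(272)), (np.float64(254.0), np.float64(291.4))), ((np.int32(229), np.int32(296), np.int32(48), np.int32(21), np.int32(598)), (np.float64(253.0), np.float64(309.3)))]
[0.5356  0.12477 0.22107] [ 0.3  2.2 -3.9] r 0.04209 th 129.73 16.3167
[((np.int32(0), np.int32(0), np.int32(51), np.int32(51), np.int32(1192)), (np.float64(25.0), np.float64(32.5))), ((np.int32(16), np.int32(18), np.int32(19), np.int32(18), np.int32(265)), (np.float64(24.9), np.float64(26.6)))]
```

The cap stays at (254,291) in the hand, so there has been no slip. Continue.

```bash
(python3 -m inch '[{"slide":[-0.0052,-0.0052,-0.0003],"yaw":0},{"slide":[-0.0094,-0.0112,-0.0003],"yaw":0},{"slide":[-0.0125,-0.0178,-0.0003],"yaw":0},{"slide":[-0.0144,-0.0249,-0.0003],"yaw":0},{"slide":[-0.015,-0.0322,-0.0003],"yaw":0},{"slide":[-0.015,-0.0322,-0.0003],"yaw":0}]') | grep -E 'ft|gra'; python3 cap.py
(python3 -m inch '[{"slide":[0.0006,-0.0073,0],"yaw":0},{"slide":[0.0025,-0.0143,0],"yaw":0},{"slide":[0.0056,-0.021,0],"yaw":0},{"slide":[0.0098,-0.027,0],"yaw":0},{"slide":[0.0098,-0.027,0],"yaw":0}]') | grep -E 'ft|gra'; python3 cap.py
```

```text
ft_force: [-2.3, 2.5, -2.1]
grasp_force: 31.6
[((np.int32(226), np.int32(266), np.int32(4), np.int32(12), np.int32(43)), (np.float64(227.5), np.float64(271.4))), ((np.int32(244), np.int32(283), np.int32(19), np.int32(18), np.int32(269)), (np.float64(253.10000000000002), np.float64(291.3))), ((np.int32(229), np.int32(295), np.int32(48), np.int32(22), np.int32(613)), (np.float64(253.5), np.float64(309.2)))]
[0.5203  0.09275 0.22095] [-1.4  2.1 -1.5] r 0.0422 th 179.52 16.8667
ft_force: [-4.0, 2.0, 1.5]
grasp_force: 32.0
[((np.int32(226), np.int32(266), np.int32(4), np.int32(13), np.int32(45)), (np.float64(227.6), np.float64(271.4))), ((np.int32(244), np.int32(283), np.int32(19), np.int32(18), np.int32(266)), (np.float64(253.0), np.float64(291.7))), ((np.int32(229), np.int32(295), np.int32(48), np.int32(22), np.int32(596)), (np.float64(253.7), np.float64(309.3)))]
[0.53022 0.06522 0.22095] [-2.5 -0.2  0.4] r 0.0422 th -139.9 17.3333
```

```bash
(python3 -m inch '[{"slide":[0.0052,-0.0052,0],"yaw":0},{"slide":[0.0112,-0.0094,0],"yaw":0},{"slide":[0.0178,-0.0125,0],"yaw":0},{"slide":[0.0249,-0.0144,0],"yaw":0},{"slide":[0.0322,-0.015,0],"yaw":0},{"slide":[0.0395,-0.0144,0],"yaw":0},{"slide":[0.0465,-0.0125,0],"yaw":0},{"slide":[0.0532,-0.0094,0],"yaw":0},{"slide":[0.0592,-0.0052,0],"yaw":0},{"slide":[0.0592,-0.0052,0],"yaw":0}]') | grep -E 'ft|gra'; python3 cap.py
(python3 -m inch '[{"slide":[0.0052,0.0052,0],"yaw":0},{"slide":[0.0094,0.0112,0],"yaw":0},{"slide":[0.0125,0.0178,0],"yaw":0},{"slide":[0.0144,0.0249,0],"yaw":0},{"slide":[0.015,0.0322,0],"yaw":0},{"slide":[0.0144,0.0395,0],"yaw":0},{"slide":[0.0125,0.0465,0],"yaw":0},{"slide":[0.0094,0.0532,0],"yaw":0},{"slide":[0.0052,0.0592,0],"yaw":0},{"slide":[0.0052,0.0592,0],"yaw":0}]') | grep -E 'ft|gra'; python3 cap.py
```

```text
ft_force: [-3.7, 0.5, 1.7]
grasp_force: 32.3
[((np.int32(226), np.int32(266), np.int32(4), np.int32(13), np.int32(44)), (np.float64(227.5), np.float64(271.5))), ((np.int32(244), np.int32(284), np.int32(19), np.int32(17), np.int32(264)), (np.float64(252.89999999999998), np.float64(292.1))), ((np.int32(229), np.int32(295), np.int32(48), np.int32(22), np.int32(588)), (np.float64(253.8), np.float64(309.4)))]
[0.58958 0.06017 0.22096] [-2.1  1.   0.1] r 0.04209 th -49.96 18.2167
ft_force: [2.9, -4.4, -0.5]
grasp_force: 32.0
[((np.int32(226), np.int32(266), np.int32(4), np.int32(13), np.int32(46)), (np.float64(227.6), np.float64(271.6))), ((np.int32(245), np.int32(284), np.int32(19), np.int32(18), np.int32(270)), (np.float64(254.0), np.float64(292.5))), ((np.int32(229), np.int32(297), np.int32(48), np.int32(20), np.int32(563)), (np.float64(253.3), np.float64(309.7)))]
[0.59526 0.11819 0.22101] [ 1.4 -2.7 -1.9] r 0.04169 th 38.21 19.1
```

```bash
(python3 -m inch '[{"slide":[-0.0052,0.0052,0],"yaw":0},{"slide":[-0.0112,0.0094,0],"yaw":0},{"slide":[-0.0178,0.0125,0],"yaw":0},{"slide":[-0.0249,0.0144,0],"yaw":0},{"slide":[-0.0322,0.015,0],"yaw":0},{"slide":[-0.0395,0.0144,0],"yaw":0},{"slide":[-0.0465,0.0125,0],"yaw":0},{"slide":[-0.0532,0.0094,0],"yaw":0},{"slide":[-0.0592,0.0052,0],"yaw":0},{"slide":[-0.0592,0.0052,0],"yaw":0}]') | grep -E 'ft'; python3 cap.py
(python3 -m inch '[{"slide":[-0.0052,-0.0052,0],"yaw":0},{"slide":[-0.0094,-0.0112,0],"yaw":0},{"slide":[-0.0125,-0.0178,0],"yaw":0},{"slide":[-0.0144,-0.0249,0],"yaw":0},{"slide":[-0.015,-0.0322,0],"yaw":0},{"slide":[-0.0144,-0.0395,0],"yaw":0},{"slide":[-0.0125,-0.0465,0],"yaw":0},{"slide":[-0.0094,-0.0532,0],"yaw":0},{"slide":[-0.0052,-0.0592,0],"yaw":0},{"slide":[-0.0052,-0.0592,0],"yaw":0}]') | grep -E 'ft'; python3 cap.py
(python3 -m inch '[{"slide":[0.0052,-0.0052,0],"yaw":0},{"slide":[0.0112,-0.0094,0],"yaw":0},{"slide":[0.0178,-0.0125,0],"yaw":0},{"slide":[0.0249,-0.0144,0],"yaw":0},{"slide":[0.0322,-0.015,0],"yaw":0},{"slide":[0.0395,-0.0144,0],"yaw":0},{"slide":[0.0465,-0.0125,0],"yaw":0},{"slide":[0.0532,-0.0094,0],"yaw":0},{"slide":[0.0592,-0.0052,0],"yaw":0},{"slide":[0.0592,-0.0052,0],"yaw":0}]') | grep -E 'ft'; python3 cap.py
```

```text
ft_force: [1.9, 2.0, -5.2]
[((np.int32(226), np.int32(266), np.int32(4), np.int32(13), np.int32(46)), (np.float64(227.6), np.float64(271.6))), ((np.int32(245), np.int32(283), np.int32(19), np.int32(18), np.int32(273)), (np.float64(254.0), np.float64(291.5))), ((np.int32(229), np.int32(296), np.int32(48), np.int32(21), np.int32(593)), (np.float64(253.0), np.float64(309.3)))]
[0.53559 0.12478 0.22102] [ 1.7  0.7 -2.8] r 0.0421 th 129.73 19.9833
ft_force: [-3.1, 0.8, 0.1]
[((np.int32(226), np.int32(266), np.int32(4), np.int32(13), np.int32(45)), (np.float64(227.5), np.float64(271.6))), ((np.int32(244), np.int32(283), np.int32(19), np.int32(18), np.int32(266)), (np.float64(253.0), np.float64(291.7))), ((np.int32(229), np.int32(295), np.int32(48), np.int32(22), np.int32(598)), (np.float64(253.7), np.float64(309.3)))]
[0.53003 0.06548 0.22096] [-2.5 -0.3 -0.9] r 0.04218 th -140.35 20.8667
ft_force: [-4.2, 0.4, 1.8]
[((np.int32(226), np.int32(266), np.int32(4), np.int32(13), np.int32(44)), (np.float64(227.5), np.float64(271.5))), ((np.int32(244), np.int32(284), np.int32(19), np.int32(17), np.int32(264)), (np.float64(252.89999999999998), np.float64(292.1))), ((np.int32(229), np.int32(295), np.int32(48), np.int32(22), np.int32(588)), (np.float64(253.8), np.float64(309.4)))]
[0.58956 0.06022 0.22098] [-2.   1.2  0.8] r 0.04204 th -49.94 21.75
```

```bash
(python3 -m inch '[{"slide":[0.0052,0.0052,0],"yaw":0},{"slide":[0.0094,0.0112,0],"yaw":0},{"slide":[0.0125,0.0178,0],"yaw":0},{"slide":[0.0144,0.0249,0],"yaw":0},{"slide":[0.0148,0.0285,0],"yaw":0},{"slide":[0.0148,0.0285,0],"yaw":0}]';python3 -m inch '[{"slide":[0.0002,0.0037,0],"yaw":0},{"slide":[0.0002,0.0037,0],"yaw":0},{"slide":[0.0002,0.0037,0],"yaw":0}]') | grep -E 'ft'; python3 cap.py
```

```text
ft_force: [-4.3, -3.1, 0.8]
ft_force: [-3.6, -2.4, 0.8]
[((np.int32(226), np.int32(266), np.int32(4), np.int32(12), np.int32(44)), (np.float64(227.6), np.float64(271.3))), ((np.int32(244), np.int32(284), np.int32(19), np.int32(18), np.int32(266)), (np.float64(253.0), np.float64(292.7))), ((np.int32(229), np.int32(296), np.int32(48), np.int32(21), np.int32(567)), (np.float64(253.7), np.float64(309.7)))]
[0.60436 0.09075 0.22095] [-3.7 -5.2  1.3] r 0.04189 th -2.26 22.55
```

```bash
python3 -m inch '[{"slide":[-0.0001,0.0019,0],"yaw":0},{"slide":[-0.0003,0.0037,0],"yaw":0},{"slide":[-0.0003,0.0037,0],"yaw":0},{"slide":[-0.0003,0.0037,0],"yaw":0}]' | grep ft; python3 cap.py | tail -1
python3 -m inch '[{"slide":[-0.0003,0.002,0],"yaw":0},{"slide":[-0.0003,0.002,0],"yaw":0},{"slide":[-0.0003,0.002,0],"yaw":0}]' | grep ft; python3 cap.py|tail -1
```

```text
ft_force: [-2.5, -4.1, -0.3]
[0.60429 0.09404 0.22098] [-1.9 -6.4  0.3] r 0.04183 th 2.25 22.9333
ft_force: [-1.0, -4.9, 0.3]
[0.60415 0.09581 0.22101] [-2.3 -6.6 -0.2] r 0.04179 th 4.69 23.2333
```

```bash
python3 -m inch '[{"slide":[-0.0002,0.0016,0],"yaw":0},{"slide":[-0.0002,0.0016,0],"yaw":0},{"slide":[-0.0002,0.0016,0],"yaw":0}]' | grep ft; python3 cap.py | tail -1
python3 -m inch '[{"slide":[0,0,0],"yaw":0},{"slide":[0,0,0],"yaw":0},{"slide":[0,0,0],"yaw":0},{"slide":[0,0,0],"yaw":0},{"slide":[0,0,0],"yaw":0},{"slide":[0,0,0],"yaw":0}]' 150; python3 cap.py
```

```text
ft_force: [-1.8, -6.6, 0.2]
[0.60401 0.09722 0.22098] [-1.2 -5.8  0.5] r 0.04179 th 6.62 23.5333
clock: 24.03
position: [0.6038, 0.0998, 0.2211]
ee_rot: [0.707, 0.707, 0.0, 0.0]
ft_force: [-0.1, -0.7, -1.5]
grip_width: 0.41
grasp_force: 0.0
[((np.int32(226), np.int32(266), np.int32(51), np.int32(51), np.int32(988)), (np.float64(246.0), np.float64(295.7))), ((np.int32(245), np.int32(291), np.int32(19), np.int32(17), np.int32(260)), (np.float64(254.10000000000002), np.float64(299.3)))]
[0.60373 0.09979 0.22107] [ 0.8 -0.8 -0.2] r 0.04189 th 10.16 24.0833
```

The crank stayed put on release: the hand sprang 2.5 mm and the cap moved by the same amount in view. Rise straight up, back off, and check the stage drop numerically.

```bash
python3 -m inch '[{"slide":[0,0,0.01],"yaw":0},{"slide":[0,0,0.03],"yaw":0},{"slide":[0,0,0.06],"yaw":0},{"slide":[0,0,0.09],"yaw":0},{"slide":[0,0,0.12],"yaw":0},{"slide":[-0.03,0,0.12],"yaw":0},{"slide":[-0.065,-0.02,0.12],"yaw":0},{"slide":[-0.104,-0.04,0.121],"yaw":0},{"slide":[-0.104,-0.04,0.121],"yaw":0},{"slide":[-0.104,-0.04,0.121],"yaw":0},{"slide":[-0.104,-0.04,0.121],"yaw":0}]' 60
python3 snap.py wI
python3 - <<'E'
from h import *
import pickle
A,I=[pickle.load(open(f"w{k}.pkl","rb")) for k in "AI"]
# carriage screws (dark spots) : predict for z=.080 and .076, find dark spot near
S=np.array([[.39978,.12185],[.48337,.12822],[.40581,.03754],[.48985,.04476]])
g=cv2.cvtColor(I["frame"],cv2.COLOR_RGB2GRAY)
gA=cv2.cvtColor(A["frame"],cv2.COLOR_RGB2GRAY)
def find(c,g,p):
    u,v=np.round(p).astype(int);w=g[v-7:v+8,u-7:u+8].astype(float);w=np.clip(np.median(w)*.6-w,0,None)
    if w.sum()==0:return None
    y,x=np.mgrid[-7:8,-7:8];return np.array([u+(w*x).sum()/w.sum(),v+(w*y).sum()/w.sum()])
a=[];b=[]
for s in S:
    qa=find(A,gA,proj(A,[*s,.08]));qi=find(I,g,proj(I,[*s,.078]));a.append(qa);b.append(qi);print(qa,qi,proj(I,[*s,.08]),proj(I,[*s,.076]))
dist=lambda c,q:[np.round(np.linalg.norm(q[i]-q[j]),2) for i,j in((0,1),(2,3),(0,2),(1,3)) if q[i] is not None and q[j] is not None]
for c,q,n in((A,a,"A"),(I,b,"I")): print(n,dist(c,q),"cam z",ray(c,256,192)[0])
h=cv2.cvtColor(I["frame"],cv2.COLOR_RGB2HSV);print("blue",blobs((h[...,0]>95)&(h[...,0]<130)&(h[...,1]>110)&(h[...,2]>50)),proj(I,[.445,.0835,.110]))
E
```

```text
clock: 25.0
position: [0.5001, 0.0599, 0.3431]
ee_rot: [0.707, 0.707, 0.001, 0.001]
ft_force: [1.0, 0.9, -0.3]
grip_width: 0.765
grasp_force: 0.0
[0.5004 0.0602 0.3427] 25.05
[176.99923606 117.51795264] [177.44029851 117.58955224] [176.57553491 118.24020703] [177.3362343  118.13469635]
[240.25283447 112.6292517 ] [240.21412804 112.7384106 ] [240.28643261 113.10206743] [240.41518931 113.04732086]
[187.08567058 181.30749618] [187.43152455 180.58914729] [185.63099332 180.76635046] [186.26168017 180.08350374]
[246.74170517 177.13187736] [246.9020595  176.11029748] [245.83737523 175.61057995] [245.90640581 174.97276373]
A [np.float64(63.44), np.float64(59.8), np.float64(64.58), np.float64(64.83)] cam z [0.50061228 0.1349355  0.47420893]
I [np.float64(62.96), np.float64(59.64), np.float64(63.79), np.float64(63.72)] cam z [0.50022553 0.13505129 0.47502403]
blue [((np.int32(203), np.int32(130), np.int32(28), np.int32(39), np.int32(310)), (np.float64(220.5), np.float64(144.7))), ((np.int32(191), np.int32(132), np.int32(11), np.int32(15), np.int32(72)), (np.float64(195.8), np.float64(138.8)))] [209.10897365 150.75415081]
```

The screw spacing shrank by 1%, a drop of about 3 to 4 mm, which is consistent with 4 mm. The holder is in place and the gripper is clear.

```bash
python3 -c "
from workcell import *
print(hand_in())"
```

```text
the job is handed in; nothing more can be done
None
```

I set the blue holder home in the seat with the watch up, took up about 0.21 turn of slack, wound two turns counter-clockwise (within about 1.5°), let go and handed in at about 25 s; the camera check of the 4 mm drop was coarse, reading about 3 mm (±1 mm).

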